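# Pin the drying rack's arms onto their post

### The arm

A 6-joint arm with a two-finger parallel gripper is mounted at the origin on the work surface. World frame = base frame: x ahead of the robot, y to its left, z up, the work surface at z = 0. Lengths are in m, angles in degrees, forces in N, time in s.
With the tool pointing down it reaches from about 0.375 to 0.9 m from the base axis. Payload 3.1 kg.
Tool frame: the origin (TCP) lies at the very end of the fingers, on their centre line; the grasp point (between the pads) lies 19 mm behind it (bot.hold_point_z is the z of the grasp point in the tool frame, in m); z points along the fingers, y is the line along which they close (so a half turn about z gives the same grasp; the last joint's range is limited). The gripper opens to 87 mm and grips with 3 to 60 N. Pads are 19 mm wide; open, the fingers measure 117 mm over their backs; the gripper's body (75 mm by 190 mm) begins 51 mm behind the grasp point.
Start: joints at [53.199, 30.224, 82.088, -0, 67.689, -10.227], TCP at [0.28, 0.559, 0.223] pointing down, gripper open.
Joint ranges: [-176.69, 176.69], [-43.24, 126.21], [12.49, 139.97], [-82, 262], [0, 151.66], [-163.58, 163.58]. Speed limits (degrees/s): [159.86, 159.86, 180, 180, 180, 180].

### API

Orientations are given as a 3x3 rotation matrix whose columns are the frame's x, y, z axes.
In Python, from rig import bot, capture, camera_model gives the robot as it stands.
- The arm moves only by the tool apply_moves, never from a script. Its argument "plan" is text: rows parted by semicolons, each of 6 numbers parted by spaces: the shift along the tool's x, y, z in units of 0.05 m (1.0 is 0.05 m), then the turn, a rotation vector about the tool's x, y, z in units of 360 degrees (1.0 is 360 degrees). In form: dx dy dz ax ay az; .... A call has 1 to 10 rows; each row shifts and turns the commanded pose from where the row before left it, along the tool's axes as they then stand; what a row does not reach is not made up. A row lasts 1/12 s, in which the tool goes at most 41.7 mm and 7.16 degrees, less where a joint would pass 70% of its speed; a pose out of reach is approached as far as the arm can. A call with a number of a shift or a turn outside -1 to 1 is refused whole. A call with a gripper value outside its range is refused whole. "gripper" is the gripper command: -1 is shut, 1 is fully open, values between are in proportion, set as the call begins (left out, the last holds). The fingers move at their own pace and stop on an object; the grip force is fixed at half the most. Time passes only in rows, so rows that do not move let the fingers close. It gives the time, the measured TCP pose, the force, the opening and the grip force at its end, in the units of the state.
- bot.read_state(): the state, without advancing time (a new reading comes with each control period).
- capture(name): name is "scene" or "side" or "wrist"; returns the picture (420x560x3 uint8, red, green, blue); there is no depth.
- camera_model(name): a dict with "vertical_fov" (degrees; the focal length in pixels is half the picture's height over the tangent of half this angle, whatever the lens; pixels are square), "cx", "cy" (the principal point, pixels), "dist" ([k1, k2, p1, p2, k3] as OpenCV has them; the pictures are not rectified), "position" and "rotation" of the camera in the world; the wrist camera has in their place "hand_eye" (4x4, takes a point from camera to tool coordinates, whose origin is the TCP and whose axes are the flange's). Camera axes: x right, y down, z forward; pixel columns grow to the right and rows downward; lengths in m; the calibration is good to about 2 mm. A picture is of the moment at which its call begins: read the wrist's pose just before it. camera_model takes no time and is no camera call.
- bot.hand_in(): hands the job in; it is judged then, once.
The state is a dict: "time_s": time; "joint_positions": joint angles; "qvel": joint speeds; "tau": joint torques, N m; "position": TCP position; "tcp_rot": TCP orientation; "force": force on the tool from outside, world axes, zero at the start; "moment": the same for the moment, N m; "opening": opening from 0.0 (shut) to 1.0 (fully open); "grasp_force": force on a finger pad.
Only numpy, scipy, OpenCV 4.12 (cv2) and the standard library are available. Lean on these libraries where they do the work, as an engineer would, in place of code of your own. Each camera call takes 0.05 s, during which the arm holds its last target. There are 200 camera calls.

### The job

Lock the folded drying rack so that the wind cannot lift its arms off the post: push the linch pin level, loop side up, through the cross hole near the top of the post until its head is fully home, then swing its sprung wire loop up over the post's end and down until it snaps shut on the pin's tip. Feel for the hole and work with a light hand: force neither the pin nor the post. Let go at the end, and leave the plug and the scoops where they are.

Things in the scene. Friction and masses are not known exactly. Their poses are not given: they have to be found in the camera images.
- stand_foot (a point): foot of the rack's stand, a 100 x 100 x 6 mm plate fixed on the ledge with an upright round post, 25 mm in diameter, at its middle. Point: on the post's axis at ledge height. z up; x = level direction of the post's cross hole, which goes right through (the -x side faces the robot). The round hole is 10.2 mm wide; its mouth on the post's side is 12.5 mm from the post's axis.
- post_line (a point): the same axis, 100 mm above the ledge. The post screws up and down in its foot to level the rack, so the hole's axis is 85 to 115 mm above the ledge and is NOT measured: feel or look for it. The post's flat top is always 22 mm above the hole's axis. Under the hole a 28 mm wide sleeve reaches up to 8 mm, and 38 mm wide arm hubs to 25 mm, below the hole's axis. The post does not give.
- rack_side (a point): point on the ledge under the middle of the rack's three folded arms, 180 mm from the post: 18 mm wide, stacked one above another, running level from the post over this point to 364 mm out. They keep 25 mm below the hole's axis; the wooden pegs on them reach up to 1 mm above it. Nothing here moves.
- pin_head (a point): centre of the head of the linch pin, which lies level on the ledge (point 11 mm up), about 0.12 kg. Head: steel block 24 long (x) x 14 wide (y) x 22 mm high (z), flat sides to grip. +x points along the shank, z up. The shank is round, 9 mm in diameter, on this axis, from 12 to 54 mm ahead; its last 4 mm taper to a 6.4 mm wide flat nose. Home = the head's front touches the post.
- pin_shank (a point): point on the shank's axis 24.5 mm ahead of the head's centre: it lies on the post's axis when the pin is home. Same axes as pin_head. Over 50 N between the pin and the post, or between the robot and the post, counts as forcing; a push on the loop's bar is doubled or trebled there by leverage. In the hole the loosely fitting pin may rock by 0.1 rad.
- loop_bar (a point): middle of the bar at the end of the pin's loop: a stiff U of 5 mm wire, 40 mm wide, hinged about the pin's y axis at an ear 18 mm behind and 7 mm above the head's centre; the bar (along y, straight for 22 mm) is 64 mm from the hinge. Open, it leans back and up behind the head; shut, it lies on the shank's upper side, 8 mm short of the nose, the post inside the loop.
- loop (a joint): angle swung by the loop in rad: 0 = open against its stop, leaning 36 degrees back from upright behind the head (as at the start); 0.63 = upright; 2.2 = shut, legs along the shank. Sprung over centre: up to 1.7 rad the spring drives it back open (about 2.2 N at the bar up to 1 rad, less towards 1.7), beyond 1.7 rad it snaps shut by itself. Push the bar along its arc: pushed straight across it may jam.
- plug: black silicone drain plug on the ledge, 54 mm across, 29 mm high; origin at the centre of its underside. Leave alone.
- scoop_small_mid (a point): small turquoise water scoop, 95 mm across, 58 mm high, flat handle reaching 136 mm along its -x; point at its centre, 29 mm up. Leave alone.
- scoop_large_mid (a point): large turquoise water scoop, 112 mm across, 68 mm high, flat handle reaching 161 mm along its -x; point at its centre, 34 mm up. Leave alone.
Things that resemble listed ones, but are neither listed nor needed, are in the scene too. Of the things that look like the part that bears pin_head, take the one that is farthest from the robot's base at the start.

How it is judged (in metres and radians):
On the way:
1. the pin is through the cross hole with its head home against the post, its loop still open (horizontal distance between pin_shank and stand_foot below 0.003 m and angle between the x axis of pin_shank and the x axis of stand_foot, either way round below 0.2 rad and z of pin_shank in the frame of stand_foot between 0.082 and 0.118 m and value of joint loop below 1.5 rad), for 0.2 s.
At the end, for the whole second after the job is handed in: The pin sits in the cross hole with its head home against the post (within 3 mm), level along the hole within 0.2 rad and its loop side up, the loop is shut over the post's end (joint above 2.12 rad), everything is let go, and the plug and both scoops are within 20 mm of where they were (horizontal distance between pin_shank and stand_foot below 0.003 m and angle between the x axis of pin_shank and the x axis of stand_foot, either way round below 0.2 rad and z of pin_shank in the frame of stand_foot between 0.082 and 0.118 m and value of joint loop above 2.12 rad and angle between pin_shank's own z axis and vertical below 0.25 rad and distance of each of plug, scoop_small_mid, scoop_large_mid from where it was at the start of the episode below 0.02 m); the robot touches nothing.
It fails at once if the pin is forced against the post or rack (over 50 N) (contact force between pin and stand above 50 N).
It fails at once if the robot leans on the post or rack (over 50 N) (contact force between any of the arm, the fingers and stand above 50 N).
It fails at once if the plug or a scoop is knocked away (over 30 mm) (distance of any of plug, scoop_small_mid, scoop_large_mid from where it was at the start of the episode above 0.03 m).
It also fails if it takes over 64 s, if anything falls off the work surface, if the arm or the gripper's body presses on something with over 40 N, if the wrist force passes 120 N, or if a joint passes its speed limit or range.

## Working session

There is one attempt and no reset: what is moved stays moved. The work goes in short steps, Python scripts to look and compute and a tool call to move; the robot and the scene stay as the last step left them, time stands still between calls to the robot, and variables do not carry over. Pictures are saved under pics/ and viewed, at most 10 in all, crops included, and the job is handed in when it is done.

Besides the shell and the picture viewer there is one more tool, called after "Emit:" by a JSON object that holds its "method" and its "body", one argument or row to a line. apply_moves: Moves the arm, as the interface text tells. Its arguments: {"type":"object","properties":{"plan":{"type":"string"},"gripper":{"type":"number"}},"required":["plan"]}

```bash
mkdir -p pics; ls; cat > h.py <<'E'
import numpy as np, cv2
from rig import bot, capture, camera_model
def K(m):
    f=210/np.tan(np.radians(m["vertical_fov"]/2)); return np.array([[f,0,m["cx"]],[0,f,m["cy"]],[0,0,1.]])
def pose(m,st=None):
    if "position" in m: return np.array(m["rotation"]),np.array(m["position"])
    H=np.array(m["hand_eye"]); R=np.array(st["tcp_rot"]); return R@H[:3,:3], R@H[:3,3]+np.array(st["position"])
def ray(m,uv,st=None):
    p=cv2.undistortPoints(np.array([[uv]],float),K(m),np.array(m["dist"])).ravel()
    R,t=pose(m,st); d=R@np.array([p[0],p[1],1]); return t,d/np.linalg.norm(d)
def tri(rays):
    A=np.zeros((3,3));b=np.zeros(3)
    for t,d in rays:
        P=np.eye(3)-np.outer(d,d);A+=P;b+=P@t
    x=np.linalg.solve(A,b); return x,[np.linalg.norm((np.eye(3)-np.outer(d,d))@(x-t)) for t,d in rays]
def onz(r,z): t,d=r; return t+d*(z-t[2])/d[2]
def proj(m,X,st=None):
    R,t=pose(m,st); c=(np.atleast_2d(X)-t)@R
    return cv2.projectPoints(c,np.zeros(3),np.zeros(3),K(m),np.array(m["dist"]))[0].reshape(-1,2)
E
python3 - <<'E'
from h import *
for n in ["scene","side","wrist"]:
    cv2.imwrite(f"pics/{n}0.png",capture(n)[:,:,::-1]); print(n,camera_model(n))
a=np.hstack([cv2.imread(f"pics/{n}0.png") for n in ["scene","side"]])
s=bot.read_state();print(s); print(bot.hold_point_z)
E
```

```text
pics
scene {'vertical_fov': 47.57953900204505, 'cx': 280.47367653271056, 'cy': 210.91500743338338, 'dist': array([-0.05301541,  0.        ,  0.        ,  0.        ,  0.        ]), 'position': array([ 1.17026272, -0.47179374,  0.80420417]), 'rotation': array([[ 0.60692006,  0.52896398, -0.59316537],
       [ 0.79476023, -0.40587052,  0.4512486 ],
       [-0.00205408, -0.74529607, -0.66673049]])}
side {'vertical_fov': 54.06658887080676, 'cx': 284.0412471563182, 'cy': 207.99226957916855, 'dist': array([-0.11399133,  0.        ,  0.        ,  0.        ,  0.        ]), 'position': array([ 0.21396099, -0.62957057,  0.80587816]), 'rotation': array([[ 0.87855873, -0.32583878,  0.34923295],
       [-0.4771788 , -0.63070125,  0.6119774 ],
       [ 0.02085569, -0.70430464, -0.70959144]])}
wrist {'vertical_fov': 64.75393397974598, 'cx': 278.83586330875755, 'cy': 207.11494343301433, 'dist': array([-0.06735832,  0.        ,  0.        ,  0.        ,  0.        ]), 'hand_eye': array([[-1.04410033e-03, -9.59293738e-01, -2.82408274e-01,
         7.79384710e-02],
       [ 9.99999455e-01, -1.00008935
[... 325 characters left out ...]
0e-04,
        6.76900818e+01, -1.02269317e+01]), 'qvel': array([-0.11018457, -0.13218245, -0.34562862,  0.06248569,  0.05350626,
        0.05693969]), 'tau': array([-2.28115964e-04, -4.40428412e+01, -1.76842260e+01,  6.33704988e-02,
        5.51187526e-02, -1.04391802e-04]), 'position': array([0.27923033, 0.55853921, 0.22179789]), 'tcp_rot': array([[-8.94350741e-01,  4.47365320e-01, -1.01149188e-03],
       [ 4.47366355e-01,  8.94349811e-01, -1.32655367e-03],
       [ 3.11173467e-04, -1.63891169e-03, -9.99998609e-01]]), 'force': array([-0.23557924,  0.38419664, -0.68608416]), 'moment': array([-0.00759401, -0.00668497, -0.01720626]), 'grasp_force': 0.0, 'opening': 0.9966785256664413}
-0.0187
```

View pics/scene0.png

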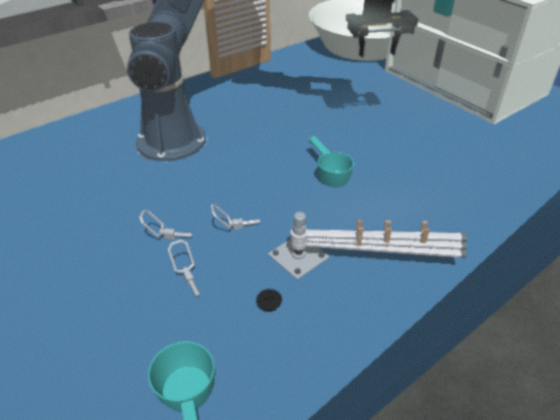

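View pics/side0.png

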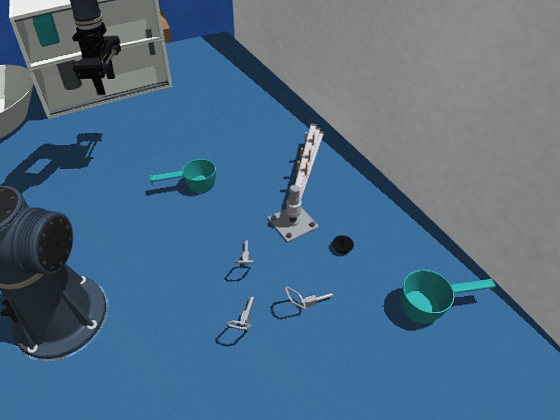

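Scene view: the post is at about (299,235), with the arms running right to (465,243). The plug is at (269,300), and the scoops are at (335,168) and (183,377). There are three pin candidates in the scene: A (167,233), B (236,223) and C (187,272). In the side view these are about (243,320), (245,258) and (310,300).

```bash
python3 - <<'E'
from h import *
sc,sd=camera_model("scene"),camera_model("side")
for n,a,b in [("A",(167,233),(241,322)),("B",(236,223),(246,261)),("C",(187,272),(308,300)),("posttop",(299,216),(296,188)),("plug",(269,300),(342,245)),("armend",(463,236),(316,127))]:
    x,e=tri([ray(sc,a),ray(sd,b)]); print(n,x.round(4),np.round(e,4),"dist",np.hypot(*x[:2]).round(3), onz(ray(sc,a),.011).round(3),onz(ray(sd,b),.011).round(3))
a=cv2.imread("pics/scene0.png");b=cv2.imread("pics/side0.png")
f=lambda i,x,y:cv2.resize(i[y:y+100,x:x+133],(800,600)[:2],interpolation=cv2.INTER_CUBIC)
i=np.vstack([np.hstack([cv2.resize(a[195:295,130:263],(400,300),interpolation=2),cv2.resize(b[245:345,205:338],(400,300),interpolation=2)]),np.hstack([cv2.resize(a[195:295,240:373],(400,300),interpolation=2),cv2.resize(b[150:250,230:363],(400,300),interpolation=2)])])
cv2.imwrite("pics/crop1.png",i)
E
```

```text
A [ 0.3592 -0.1987  0.0059] [0.0029 0.0029] dist 0.41 [ 0.363 -0.197  0.011] [ 0.358 -0.205  0.011]
B [ 0.4376 -0.0538  0.0113] [0.0055 0.0055] dist 0.441 [ 0.434 -0.047  0.011] [ 0.438 -0.06   0.011]
C [ 0.5102 -0.226   0.0218] [0.0032 0.0032] dist 0.558 [ 0.499 -0.219  0.011] [ 0.514 -0.224  0.011]
posttop [0.6067 0.0045 0.1283] [0.002 0.002] dist 0.607 [0.507 0.09  0.011] [0.674 0.111 0.011]
plug [ 0.6717 -0.1246  0.0124] [0.0022 0.0022] dist 0.683 [ 0.67  -0.122  0.011] [ 0.672 -0.126  0.011]
armend [0.8339 0.2747 0.0789] [0.0064 0.0064] dist 0.878 [0.799 0.355 0.011] [0.888 0.348 0.011]
```

View pics/crop1.png

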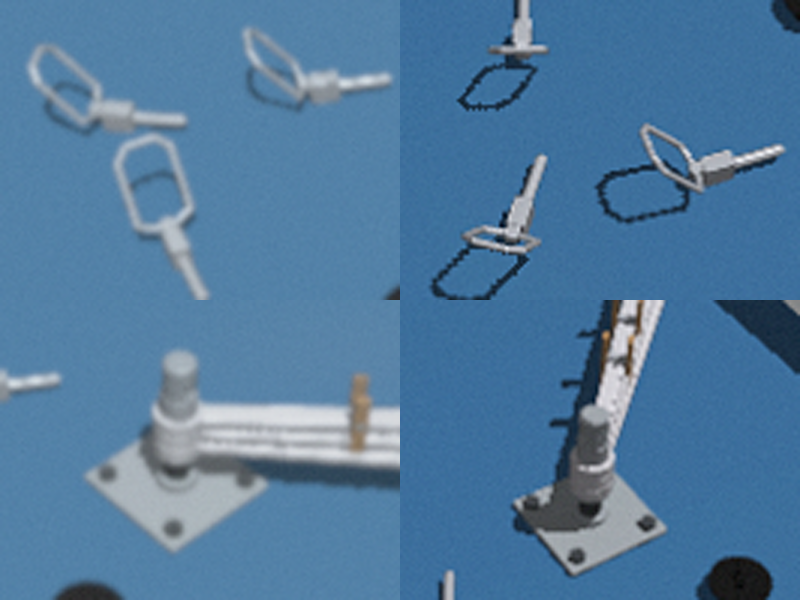

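Close crop: C, whose head is at scene (187,272) and side (308,300), is the farthest from the base at 0.56 m (A is 0.41 m, B 0.44 m), so I take C. Its loop stands up. Next I'll compute the headings of the pin and plate.

```bash
python3 - <<'E'
from h import *
sc,sd=camera_model("scene"),camera_model("side")
P=lambda x,y:(240+x/3.0075,195+y/3); Q=lambda x,y:(230+x/3.0075,150+y/3)
for n,a,b in [("L",P(85,175),Q(112,203)),("Bot",P(175,252),Q(175,275)),("R",P(268,187),Q(266,228))]:
    print(n,tri([ray(sc,a),ray(sd,b)])[0].round(4),onz(ray(sc,a),.006).round(4),onz(ray(sd,b),.006).round(4))
P=lambda x,y:(130+x/3.0075,195+y/3); Q=lambda x,y:(205+(x-400)/3.0075,245+y/3)
for n,a,b in [("headtopfront?",P(178,233),Q(718,167)),("nose",P(205,300),Q(780,149)),("bar",P(142,140),Q(648,130))]:
    print(n,tri([ray(sc,a),ray(sd,b)])[0].round(4),tri([ray(sc,a),ray(sd,b)])[1])
E
```

```text
L [ 0.5439 -0.008   0.0178] [ 0.5588 -0.042   0.006 ] [0.5503 0.0489 0.006 ]
Bot [ 0.5997  0.0162 -0.087 ] [ 0.6595 -0.0355  0.006 ] [ 0.5596 -0.0503  0.006 ]
R [0.6686 0.0124 0.0038] [0.6528 0.0601 0.006 ] [ 0.6563 -0.0401  0.006 ]
headtopfront? [ 0.5152 -0.2262  0.0206] [np.float64(0.006457066440050565), np.float64(0.006457066440050522)]
nose [ 0.5691 -0.2336  0.0093] [np.float64(0.002289669271577669), np.float64(0.0022896692715777462)]
bar [ 0.4659 -0.2138  0.0763] [np.float64(0.001012981283075898), np.float64(0.0010129812830759878)]
```

Emit:
{"method": "apply_moves", "body": {
  "plan": "-.55 -.57 0 0 0 0;-.55 -.57 0 0 0 0;-.55 -.57 0 0 0 0;-.55 -.57 0 0 0 0;-.55 -.57 0 0 0 0;-.55 -.57 0 0 0 0;-.55 -.57 0 0 0 0;-.55 -.57 0 0 0 0;-.55 -.57 0 0 0 0;-.55 -.57 0 0 0 0"
}}

```text
time_s: 0.98
position: [0.398, 0.1793, 0.2226]
tcp_rot: [[-0.895, 0.447, 0.0], [0.447, 0.895, -0.0], [-0.0, 0.0, -1.0]]
force: [-0.0, 0.0, -0.5]
opening: 1.002
grasp_force: 0.0
```

Emit:
{"method": "apply_moves", "body": {
  "plan": "-.55 -.57 0 0 0 0;-.55 -.57 0 0 0 0;-.55 -.57 0 0 0 0;-.55 -.57 0 0 0 0;-.55 -.57 0 0 0 0;-.55 -.57 0 0 0 0;-.55 -.57 0 0 0 0;-.55 -.57 0 0 0 0;-.55 -.57 0 0 0 0;0 0 0 0 0 -.0195"
}}

```text
time_s: 1.82
position: [0.5082, -0.167, 0.2229]
tcp_rot: [[-0.941, 0.338, 0.005], [0.338, 0.941, -0.006], [-0.007, -0.004, -1.0]]
force: [0.3, 0.3, -0.6]
opening: 1.0
grasp_force: 0.0
```

Emit:
{"method": "apply_moves", "body": {
  "plan": "0 0 0.5 0 0 -.012;0 0 0.5 0 0 -.012;0 0 0 0 0 0;0 0 0 0 0 0"
}}

```text
time_s: 2.15
position: [0.5035, -0.1585, 0.1715]
tcp_rot: [[-0.981, 0.191, -0.004], [0.191, 0.982, 0.002], [0.004, 0.001, -1.0]]
force: [0.3, -0.5, -0.3]
opening: 1.004
grasp_force: 0.0
```

```bash
cat > snap.py <<'E'
from h import *
import sys,pickle
n=sys.argv[1]; st=bot.read_state(); i=capture("wrist")
cv2.imwrite(f"pics/{n}.png",i[:,:,::-1]); pickle.dump(st,open(f"pics/{n}.pkl","wb")); print(st["position"])
E
python3 snap.py w1
```

```text
[ 0.50351819 -0.15851934  0.17149733]
```

Emit:
{"method": "apply_moves", "body": {
  "plan": "0 -.65 0 0 0 0;0 -.65 0 0 0 0;0 0 0 0 0 0;0 0 0 0 0 0"
}}

```text
time_s: 2.53
position: [0.4933, -0.2248, 0.1743]
tcp_rot: [[-0.981, 0.193, 0.003], [0.193, 0.981, -0.002], [-0.004, -0.002, -1.0]]
force: [0.4, -0.5, 0.1]
opening: 0.997
grasp_force: 0.0
```

```bash
python3 snap.py w2; python3 - <<'E'
import cv2,numpy as np
a,b=[cv2.imread(f"pics/w{k}.png") for k in (1,2)]
cv2.imwrite("pics/w12.png",cv2.resize(np.hstack([a[60:410,20:300],b[60:410,130:410]]),(800,500),interpolation=2))
E
```

```text
[ 0.49328896 -0.22480621  0.17431741]
```

View pics/w12.png

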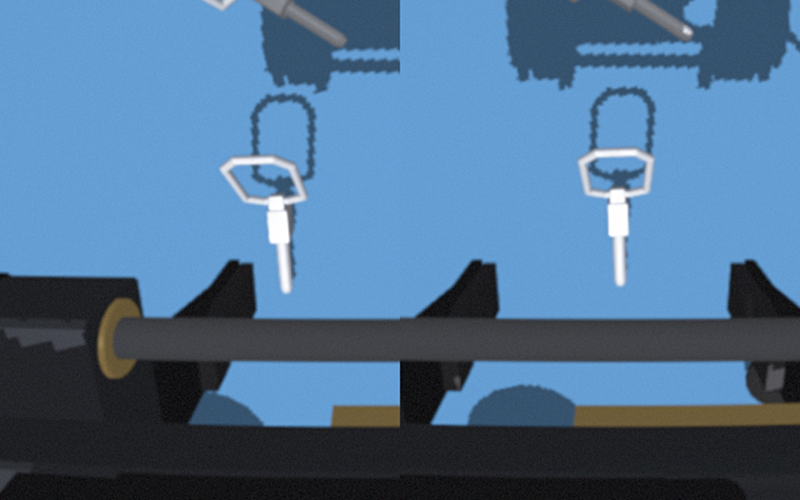

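The two wrist views show the pin lying straight ahead. Its head spans about (267-290, 208-243) in the left view and (608-628, 204-236) in the right view, with the nose at (287,291) and (621,284). I'll triangulate these points.

```bash
python3 - <<'E'
from h import *
import pickle
m=camera_model("wrist");s1,s2=[pickle.load(open(f"pics/w{k}.pkl","rb")) for k in(1,2)]
f=1.42857
A=lambda x,y:(20+x/f,60+y/f);B=lambda x,y:(130+(x-400)/f,60+y/f)
r={}
for n,a,b in [("nose",(287,290),(621,284)),("front",(280,243),(618.5,236)),("back",(277,209),(618,203)),("bar",(244,158),(616,153))]:
    x,e=tri([ray(m,A(*a),s1),ray(m,B(*b),s2)]);r[n]=x;print(n,x.round(4),np.round(e,4))
    print(onz(ray(m,A(*a),s1),.011).round(4),onz(ray(m,B(*b),s2),.011).round(4))
d=r["nose"]-r["bar"];print(np.degrees(np.arctan2(d[1],d[0])))
sc=camera_model("scene")
E
```

```text
nose [ 0.5676 -0.2331  0.0148] [0.0002 0.0002]
[ 0.569  -0.2341  0.011 ] [ 0.5696 -0.2334  0.011 ]
front [ 0.5284 -0.2274  0.0204] [0.0001 0.0001]
[ 0.5316 -0.23    0.011 ] [ 0.5316 -0.228   0.011 ]
back [ 0.5037 -0.223   0.022 ] [0.0002 0.0002]
[ 0.5062 -0.2258  0.011 ] [ 0.507  -0.2235  0.011 ]
bar [ 0.4572 -0.2157  0.0911] [0.0006 0.0006]
[ 0.4661 -0.2393  0.011 ] [ 0.4714 -0.218   0.011 ]
-8.937690110704764
```

Emit:
{"method": "apply_moves", "body": {
  "plan": "-.2 .04 .5 0 0 -.0056;-.21 .04 .7 0 0 0;0 0 .7 0 0 0;0 0 .6 0 0 0;0 0 0 0 0 0;0 0 0 0 0 0",
  "gripper": 0.2
}}

```text
time_s: 3.08
position: [0.5126, -0.2208, 0.0469]
tcp_rot: [[-0.988, 0.154, -0.003], [0.154, 0.988, 0.002], [0.003, 0.002, -1.0]]
force: [0.8, 0.3, -0.3]
opening: 0.65
grasp_force: 0.0
```

Emit:
{"method": "apply_moves", "body": {
  "plan": "-.05 -.07 .43 0 0 0;0 0 .3 0 0 0;0 0 .1 0 0 0;0 0 0 0 0 0;0 0 0 0 0 0;0 0 0 0 0 0"
}}

```text
time_s: 3.58
position: [0.5161, -0.2268, 0.0079]
tcp_rot: [[-0.988, 0.154, 0.003], [0.154, 0.988, -0.002], [-0.003, -0.001, -1.0]]
force: [-0.3, 1.3, -0.7]
opening: 0.601
grasp_force: 0.0
```

Emit:
{"method": "apply_moves", "body": {
  "plan": ".02 0 .07 0 0 0;0 0 0 0 0 0;0 0 0 0 0 0;0 0 0 0 0 0"
}}

```text
time_s: 3.92
position: [0.5141, -0.2262, 0.0028]
tcp_rot: [[-0.988, 0.155, 0.0], [0.155, 0.988, -0.0], [-0.0, -0.0, -1.0]]
force: [0.1, 0.4, 0.6]
opening: 0.599
grasp_force: 0.0
```

Emit:
{"method": "apply_moves", "body": {
  "plan": "0 0 0 0 0 0;0 0 0 0 0 0;0 0 0 0 0 0;0 0 0 0 0 0;0 0 0 0 0 0;0 0 0 0 0 0;0 0 0 0 0 0;0 0 0 0 0 0",
  "gripper": -1
}}

```text
time_s: 4.58
position: [0.5141, -0.2261, 0.0025]
tcp_rot: [[-0.988, 0.155, -0.0], [0.155, 0.988, 0.0], [0.0, 0.0, -1.0]]
force: [0.5, 0.5, 0.1]
opening: 0.158
grasp_force: 30.0
```

Emit:
{"method": "apply_moves", "body": {
  "plan": "0 0 -.25 0 0 0;0 0 -.5 0 0 0;0 0 -.75 0 0 0;0 0 -.75 0 0 0;0 0 -.75 0 0 0;0 0 -.75 0 0 0;0 0 0 0 0 0;0 0 0 0 0 0"
}}

```text
time_s: 5.25
position: [0.5154, -0.227, 0.1934]
tcp_rot: [[-0.988, 0.155, 0.006], [0.155, 0.988, -0.004], [-0.006, -0.003, -1.0]]
force: [0.7, 1.1, -1.9]
opening: 0.161
grasp_force: 30.0
```

Emit:
{"method": "apply_moves", "body": {
  "plan": "-.34 .65 0 0 0 0;-.34 .65 0 0 0 0;-.34 .65 0 0 0 0;-.34 .65 0 0 0 0;-.34 .65 0 0 0 0;-.34 .65 0 0 0 0;-.34 .65 0 0 0 0;-.34 .65 0 0 0 0;0 0 0 0 0 -.0195;0 0 0 0 0 -.0195"
}}

```text
time_s: 6.08
position: [0.688, 0.0126, 0.1872]
tcp_rot: [[-0.995, -0.099, -0.005], [-0.099, 0.995, 0.001], [0.004, 0.001, -1.0]]
force: [-0.1, 0.1, -2.5]
opening: 0.159
grasp_force: 30.0
```

Emit:
{"method": "apply_moves", "body": {
  "plan": "0 0 0 0 0 0;0 0 0 0 0 0;0 0 0 0 0 0"
}}

```text
time_s: 6.33
position: [0.6877, 0.0094, 0.1887]
tcp_rot: [[-0.996, -0.086, -0.003], [-0.086, 0.996, 0.0], [0.003, 0.001, -1.0]]
force: [-0.8, -0.7, -2.0]
opening: 0.153
grasp_force: 30.0
```

```bash
python3 snap.py w3; python3 -c "
from h import *
s=bot.read_state();print(s['joint_positions'],s['opening'],s['tcp_rot'])"
```

```text
[0.68768476 0.00944007 0.18874571]
[-8.51569991e+00  3.72053649e+01  7.39730217e+01  2.41966968e-03
  6.89363029e+01 -1.03493317e+02] 0.1581433174698655 [[-9.96228078e-01 -8.67509077e-02 -1.97380390e-03]
 [-8.67517313e-02  9.96229906e-01  3.35388617e-04]
 [ 1.93726720e-03  5.05354463e-04 -9.99997996e-01]]
```

Emit:
{"method": "apply_moves", "body": {
  "plan": "0 -.6 0 0 0 0;0 -.6 0 0 0 0;0 0 0 0 0 0;0 0 0 0 0 0;0 0 0 0 0 0"
}}

```text
time_s: 6.8
position: [0.6936, -0.0504, 0.1899]
tcp_rot: [[-0.996, -0.087, -0.001], [-0.087, 0.996, 0.001], [0.001, 0.001, -1.0]]
force: [-0.2, 0.4, -1.7]
opening: 0.16
grasp_force: 30.0
```

```bash
python3 snap.py w4; python3 - <<'E'
import cv2,numpy as np
a,b=[cv2.imread(f"pics/w{k}.png") for k in (3,4)]
cv2.imwrite("pics/w34.png",np.hstack([a[:,80:480],b[:,80:480]]))
E
```

```text
[ 0.69359769 -0.05040424  0.18990227]
```

View pics/w34.png

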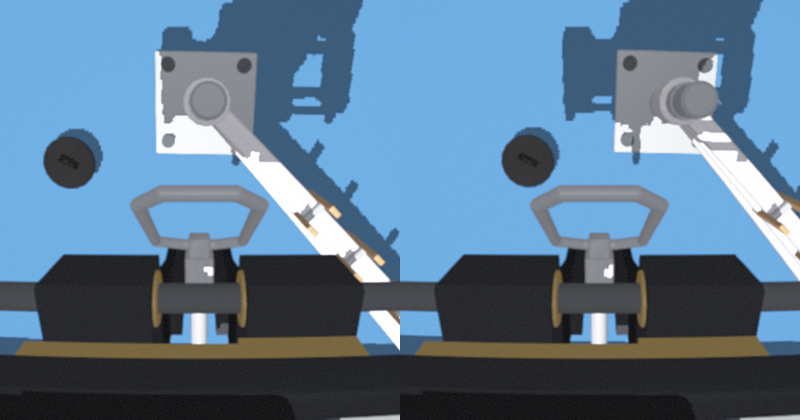

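Both views show the post top as a disc, at (208,101) on the left and (698,99) on the right. The plate edges are almost parallel to the image axes. I'll enlarge the post area.

```bash
python3 - <<'E'
import cv2,numpy as np
a,b=[cv2.imread(f"pics/w{k}.png") for k in (3,4)]
A=a[40:165,225:350];B=b[40:165,285:410]
cv2.imwrite("pics/post.png",np.hstack([cv2.resize(i,(400,400),interpolation=2) for i in (A,B)]))
E
```

```text
(no output)
```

View pics/post.png

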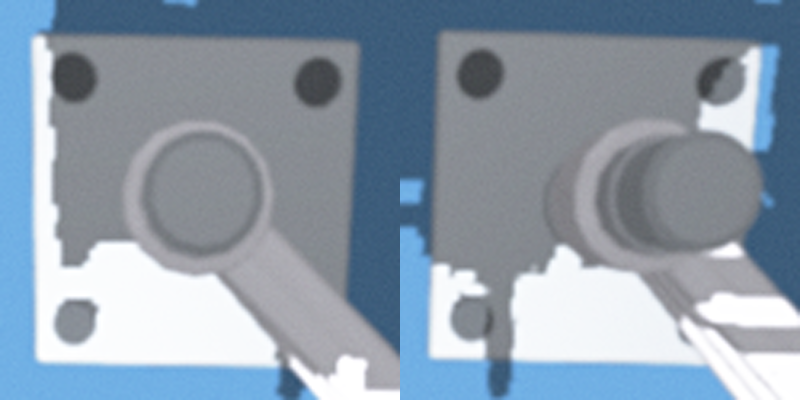

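Enlarged, the top disc centre is at (204,193) on the left and (703,191) on the right. The plate corners are TL (32,36), TR (358,42), BL (37,361) on the left and TL (438,32), BL (429,357) on the right.

```bash
python3 - <<'E'
from h import *
import pickle
m=camera_model("wrist");s1,s2=[pickle.load(open(f"pics/w{k}.pkl","rb")) for k in(3,4)]
A=lambda x,y:(225+x/3.2-.35,40+y/3.2-.35);B=lambda x,y:(285+(x-400)/3.2-.35,40+y/3.2-.35)
ra,rb=ray(m,A(204,193),s1),ray(m,B(703,191),s2)
x,e=tri([ra,rb]);print("top",x,e)
for z in(.125,.13,.135): print(z,onz(ra,z).round(4),onz(rb,z).round(4))
c={}
for n,f,p,s in [("TL",A,(32,36),s1),("TR",A,(358,42),s1),("BL",A,(37,361),s1),("TL2",B,(438,32),s2),("BL2",B,(429,357),s2)]:
    c[n]=onz(ray(m,f(*p),s),.006);print(n,c[n].round(4))
g=lambda a,b:np.degrees(np.arctan2(*(c[b]-c[a])[1::-1]))
print(g("TL","BL"),g("TL2","BL2"),g("TL","TR"),(c["TR"]+c["BL"])/2)
E
```

```text
top [0.6030195  0.0088614  0.12474154] [np.float64(3.036807868378394e-06), np.float64(3.0368078686948385e-06)]
0.125 [0.603  0.0089 0.125 ] [0.603  0.0088 0.125 ]
0.13 [0.6032 0.0087 0.13  ] [0.6033 0.0073 0.13  ]
0.135 [0.6034 0.0086 0.135 ] [0.6036 0.0059 0.135 ]
TL [ 0.5575 -0.0441  0.006 ]
TR [0.5507 0.0543 0.006 ]
BL [ 0.6557 -0.0372  0.006 ]
TL2 [ 0.5576 -0.0444  0.006 ]
BL2 [ 0.6558 -0.0376  0.006 ]
4.0436951015954525 3.970703530053261 93.98653128633207 [0.60319362 0.00856853 0.006     ]
```

Emit:
{"method": "apply_moves", "body": {
  "plan": ".61 .34 0 0 0 0;.61 .34 0 0 0 0;.61 .34 0 0 0 0;.6 .33 0 0 0 0.0028;0 0 .4 0 0 0;0 0 .4 0 0 0;0 0 .2 0 0 0;0 0 0 0 0 0;0 0 0 0 0 0;0 0 0 0 0 0"
}}

```text
time_s: 7.68
position: [0.5681, 0.0063, 0.1407]
tcp_rot: [[-0.997, -0.072, 0.002], [-0.072, 0.997, -0.0], [-0.002, -0.0, -1.0]]
force: [0.7, -0.3, -0.8]
opening: 0.159
grasp_force: 30.0
```

```bash
cat > av.py <<'E'
from h import *
s=bot.read_state(); p=np.array(s["position"]);R=np.array(s["tcp_rot"])
P=np.array([.6032,.0087]);h=np.radians(4.0);u=np.array([np.cos(h),np.sin(h)]);v=np.array([-u[1],u[0]])
d=p[:2]-P;print("t",s["time_s"],"along",(d@u).round(4),"lat",(d@v).round(4),"z",p[2].round(4),"yaw",np.degrees(np.arctan2(-R[1,0],-R[0,0])).round(2),"tilt",R[2].round(4),"F",np.round(s["force"],1),"M",np.round(s["moment"],2))
E
python3 av.py
```

```text
t 7.6833 along -0.0352 lat 0.0 z 0.1407 yaw 4.14 tilt [-1.6e-03 -4.0e-04 -1.0e+00] F [ 0.7 -0.3 -0.8] M [0.1  0.08 0.01]
```

Emit:
{"method": "apply_moves", "body": {
  "plan": "0 0 .1 0 0 0;0 0 .06 0 0 0;0 0 .02 0 0 0;0 0 0 0 0 0;0 0 0 0 0 0"
}}

```text
time_s: 8.1
position: [0.567, 0.0062, 0.131]
tcp_rot: [[-0.997, -0.072, -0.0], [-0.072, 0.997, -0.0], [0.0, -0.0, -1.0]]
force: [-0.2, 0.4, -1.1]
opening: 0.158
grasp_force: 30.0
```

Emit:
{"method": "apply_moves", "body": {
  "plan": "0 0 .02 0 0 0;0 0 0 0 0 0;0 0 .02 0 0 0;0 0 0 0 0 0;0 0 0 0 0 0"
}}

```text
time_s: 8.52
position: [0.567, 0.0063, 0.129]
tcp_rot: [[-0.997, -0.072, -0.0], [-0.072, 0.997, 0.0], [0.0, 0.0, -1.0]]
force: [-0.5, -0.7, -1.4]
opening: 0.159
grasp_force: 30.0
```

Now 1 mm steps, watching Fz.

Emit:
{"method": "apply_moves", "body": {
  "plan": "0 0 .02 0 0 0;0 0 0 0 0 0;0 0 0.02 0 0 0;0 0 0 0 0 0;0 0 0 0 0 0"
}}

```text
time_s: 8.93
position: [0.567, 0.0063, 0.127]
tcp_rot: [[-0.997, -0.072, -0.0], [-0.072, 0.997, 0.0], [0.0, 0.0, -1.0]]
force: [0.5, 1.0, -1.5]
opening: 0.161
grasp_force: 30.0
```

Emit:
{"method": "apply_moves", "body": {
  "plan": "0 0 .02 0 0 0;0 0 0 0 0 0;0 0 0 0 0 0"
}}

```text
time_s: 9.18
position: [0.567, 0.0063, 0.126]
tcp_rot: [[-0.997, -0.072, -0.0], [-0.072, 0.997, 0.0], [0.0, 0.0, -1.0]]
force: [-0.7, 0.3, -1.4]
opening: 0.159
grasp_force: 30.0
```

Emit:
{"method": "apply_moves", "body": {
  "plan": "0 0 .02 0 0 0;0 0 0 0 0 0;0 0 0 0 0 0"
}}

```text
time_s: 9.43
position: [0.567, 0.0062, 0.125]
tcp_rot: [[-0.997, -0.072, -0.0], [-0.072, 0.997, 0.0], [0.0, 0.0, -1.0]]
force: [0.5, -0.0, -1.1]
opening: 0.157
grasp_force: 30.0
```

Emit:
{"method": "apply_moves", "body": {
  "plan": "0 0 .02 0 0 0;0 0 0 0 0 0;0 0 0 0 0 0"
}}

```text
time_s: 9.68
position: [0.567, 0.0063, 0.124]
tcp_rot: [[-0.997, -0.072, -0.0], [-0.072, 0.997, 0.0], [0.0, 0.0, -1.0]]
force: [0.8, -0.2, -2.2]
opening: 0.157
grasp_force: 30.0
```

Emit:
{"method": "apply_moves", "body": {
  "plan": "0 0 .02 0 0 0;0 0 0 0 0 0;0 0 0 0 0 0"
}}

```text
time_s: 9.93
position: [0.5672, 0.0062, 0.1232]
tcp_rot: [[-0.997, -0.072, 0.0], [-0.072, 0.997, -0.0], [-0.0, -0.0, -1.0]]
force: [0.6, 0.4, 0.2]
opening: 0.154
grasp_force: 30.0
```

Emit:
{"method": "apply_moves", "body": {
  "plan": "0 0 .02 0 0 0;0 0 0 0 0 0;0 0 0 0 0 0"
}}

```text
time_s: 10.18
position: [0.5672, 0.0062, 0.1228]
tcp_rot: [[-0.997, -0.072, 0.001], [-0.072, 0.997, -0.0], [-0.001, -0.0, -1.0]]
force: [-2.1, 0.5, 5.0]
opening: 0.159
grasp_force: 30.0
```

Emit:
{"method": "apply_moves", "body": {
  "plan": "0 0 -.2 0 0 0;.45 0 0 0 0 0;.45 0 0 0 0 0;0 0 .35 0 0 0;0 0 .35 0 0 0;0 0 0 0 0 0;0 0 0 0 0 0;0 0 0 0 0 0"
}}

```text
time_s: 10.85
position: [0.5229, 0.0029, 0.0976]
tcp_rot: [[-0.997, -0.072, 0.001], [-0.072, 0.997, -0.0], [-0.001, -0.0, -1.0]]
force: [0.2, -0.4, -0.8]
opening: 0.158
grasp_force: 30.0
```

```bash
python3 av.py; python3 - <<'E'
from h import *
a=capture("scene");b=capture("side")
f=lambda i,x,y:cv2.resize(i[y:y+70,x:x+93,::-1],(400,300),interpolation=2)
cv2.imwrite("pics/chk.png",np.hstack([f(a,240,195),f(b,240,165)]))
E
```

```text
t 10.85 along -0.0805 lat -0.0002 z 0.0976 yaw 4.14 tilt [-1.e-03 -3.e-04 -1.e+00] F [ 0.2 -0.4 -0.8] M [-0.    0.01 -0.02]
```

View pics/chk.png

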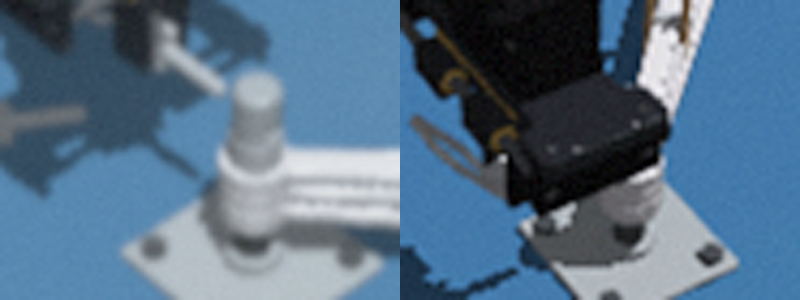

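The pin points at the post just under its top, and the nose at about (222,90) is clear of it. Next I advance slowly.

Emit:
{"method": "apply_moves", "body": {
  "plan": "-.1 0 .01 0 0 0;-.08 0 0 0 0 0;0 0 0 0 0 0;0 0 0 0 0 0;0 0 0 0 0 0"
}}

```text
time_s: 11.37
position: [0.5311, 0.0037, 0.0966]
tcp_rot: [[-0.997, -0.072, -0.0], [-0.072, 0.997, 0.0], [0.0, 0.0, -1.0]]
force: [-0.2, -0.1, -1.6]
opening: 0.156
grasp_force: 30.0
```

Emit:
{"method": "apply_moves", "body": {
  "plan": "-.03 0 0 0 0 0;-.02 0 0 0 0 0;-.02 0 0 0 0 0;0 0 0 0 0 0;0 0 0 0 0 0"
}}

```text
time_s: 11.78
position: [0.5346, 0.0039, 0.0965]
tcp_rot: [[-0.997, -0.072, -0.0], [-0.072, 0.997, 0.0], [0.0, 0.0, -1.0]]
force: [-0.2, 0.4, -1.0]
opening: 0.157
grasp_force: 30.0
```

Emit:
{"method": "apply_moves", "body": {
  "plan": "-.02 0 0 0 0 0;-.02 0 0 0 0 0;0 0 0 0 0 0;0 0 0 0 0 0"
}}

```text
time_s: 12.12
position: [0.5367, 0.0041, 0.0965]
tcp_rot: [[-0.997, -0.072, 0.0], [-0.072, 0.997, -0.0], [-0.0, -0.0, -1.0]]
force: [0.2, -0.2, -1.9]
opening: 0.155
grasp_force: 30.0
```

```bash
python3 av.py
```

```text
t 12.1167 along -0.0667 lat 0.0 z 0.0965 yaw 4.14 tilt [-0. -0. -1.] F [ 0.2 -0.2 -1.9] M [ 0.11 -0.02  0.  ]
```

Emit:
{"method": "apply_moves", "body": {
  "plan": "-.02 0 0 0 0 0;-.02 0 0 0 0 0;0 0 0 0 0 0;0 0 0 0 0 0"
}}

```text
time_s: 12.45
position: [0.5387, 0.0042, 0.0965]
tcp_rot: [[-0.997, -0.072, 0.0], [-0.072, 0.997, -0.0], [-0.0, -0.0, -1.0]]
force: [-0.8, 0.3, -1.1]
opening: 0.158
grasp_force: 30.0
```

Emit:
{"method": "apply_moves", "body": {
  "plan": "-.02 0 0 0 0 0;-.02 0 0 0 0 0;0 0 0 0 0 0;0 0 0 0 0 0"
}}

```text
time_s: 12.78
position: [0.5407, 0.0044, 0.0966]
tcp_rot: [[-0.997, -0.072, 0.0], [-0.072, 0.997, -0.0], [-0.0, -0.0, -1.0]]
force: [0.0, -0.1, -1.4]
opening: 0.158
grasp_force: 30.0
```

Emit:
{"method": "apply_moves", "body": {
  "plan": "-.02 0 0 0 0 0;-.02 0 0 0 0 0;0 0 0 0 0 0;0 0 0 0 0 0"
}}

```text
time_s: 13.12
position: [0.5427, 0.0045, 0.0965]
tcp_rot: [[-0.997, -0.072, 0.0], [-0.072, 0.997, -0.0], [-0.0, -0.0, -1.0]]
force: [0.7, 0.3, -0.5]
opening: 0.163
grasp_force: 30.0
```

The nose is in the hole with no load. I'll carry on gently.

Emit:
{"method": "apply_moves", "body": {
  "plan": "-.03 0 0 0 0 0;-.03 0 0 0 0 0;-.03 0 0 0 0 0;-.03 0 0 0 0 0;-.03 0 0 0 0 0;0 0 0 0 0 0;0 0 0 0 0 0"
}}

```text
time_s: 13.7
position: [0.5502, 0.0051, 0.0965]
tcp_rot: [[-0.997, -0.072, 0.0], [-0.072, 0.997, 0.0], [-0.0, 0.0, -1.0]]
force: [-0.6, 0.3, -1.3]
opening: 0.155
grasp_force: 30.0
```

Emit:
{"method": "apply_moves", "body": {
  "plan": "-.03 0 0 0 0 0;-.03 0 0 0 0 0;-.03 0 0 0 0 0;-.03 0 0 0 0 0;-.03 0 0 0 0 0;0 0 0 0 0 0;0 0 0 0 0 0"
}}

```text
time_s: 14.28
position: [0.5577, 0.0056, 0.0966]
tcp_rot: [[-0.997, -0.072, 0.0], [-0.072, 0.997, -0.0], [-0.0, -0.0, -1.0]]
force: [-0.1, -0.5, -1.4]
opening: 0.159
grasp_force: 30.0
```

Emit:
{"method": "apply_moves", "body": {
  "plan": "-.03 0 0 0 0 0;-.03 0 0 0 0 0;-.03 0 0 0 0 0;-.03 0 0 0 0 0;-.03 0 0 0 0 0;-.03 0 0 0 0 0;-.03 0 0 0 0 0;-.03 0 0 0 0 0;0 0 0 0 0 0;0 0 0 0 0 0"
}}

```text
time_s: 15.12
position: [0.5698, 0.0064, 0.0966]
tcp_rot: [[-0.997, -0.072, 0.0], [-0.072, 0.997, -0.0], [-0.0, -0.0, -1.0]]
force: [-0.1, -0.1, -0.8]
opening: 0.159
grasp_force: 30.0
```

```bash
python3 av.py
```

```text
t 15.1167 along -0.0335 lat 0.0001 z 0.0966 yaw 4.13 tilt [-4.e-04 -1.e-04 -1.e+00] F [-0.1 -0.1 -0.8] M [-0.01 -0.09 -0.  ]
```

Emit:
{"method": "apply_moves", "body": {
  "plan": "-.03 0 0 0 0 0;-.03 0 0 0 0 0;-.03 0 0 0 0 0;-.02 0 0 0 0 0;0 0 0 0 0 0;0 0 0 0 0 0"
}}

```text
time_s: 15.62
position: [0.5753, 0.0068, 0.0966]
tcp_rot: [[-0.997, -0.072, 0.0], [-0.072, 0.997, -0.0], [-0.0, -0.0, -1.0]]
force: [-0.3, 0.0, -0.8]
opening: 0.16
grasp_force: 30.0
```

Emit:
{"method": "apply_moves", "body": {
  "plan": "-.02 0 0 0 0 0;0 0 0 0 0 0;0 0 0 0 0 0"
}}

```text
time_s: 15.87
position: [0.5756, 0.0069, 0.0965]
tcp_rot: [[-0.997, -0.072, -0.001], [-0.072, 0.997, -0.0], [0.001, 0.0, -1.0]]
force: [-1.1, -0.3, -0.5]
opening: 0.162
grasp_force: 30.0
```

Emit:
{"method": "apply_moves", "body": {
  "plan": "-.015 0 0 0 0 0;0 0 0 0 0 0;0 0 0 0 0 0"
}}

```text
time_s: 16.12
position: [0.5757, 0.0069, 0.0964]
tcp_rot: [[-0.997, -0.072, -0.002], [-0.072, 0.997, -0.0], [0.002, 0.0, -1.0]]
force: [-3.1, -1.3, 1.0]
opening: 0.159
grasp_force: 30.0
```

```bash
python3 av.py
```

```text
t 16.1167 along -0.0275 lat 0.0002 z 0.0964 yaw 4.15 tilt [ 2.2e-03  1.0e-04 -1.0e+00] F [-3.1 -1.3  1. ] M [-0.24  0.57 -0.03]
```

Emit:
{"method": "apply_moves", "body": {
  "plan": "-.02 0 0 0 0 0;0 0 0 0 0 0;0 0 0 0 0 0"
}}

```text
time_s: 16.37
position: [0.5758, 0.0069, 0.0964]
tcp_rot: [[-0.997, -0.072, -0.004], [-0.072, 0.997, -0.0], [0.004, 0.0, -1.0]]
force: [-5.2, -2.5, 1.4]
opening: 0.162
grasp_force: 30.0
```

```bash
python3 av.py; python3 - <<'E'
from h import *
a=capture("scene");w=capture("wrist")
f=lambda i,x,y,k:cv2.resize(i[y:y+int(75*k),x:x+int(100*k),::-1],(400,300),interpolation=2)
cv2.imwrite("pics/home.png",np.hstack([f(a,250,175,.8),f(w,180,160,2)]))
E
```

```text
t 16.3667 along -0.0274 lat 0.0002 z 0.0964 yaw 4.15 tilt [ 4.2e-03  3.0e-04 -1.0e+00] F [-5.2 -2.5  1.4] M [-0.29  0.93 -0.11]
```

View pics/home.png

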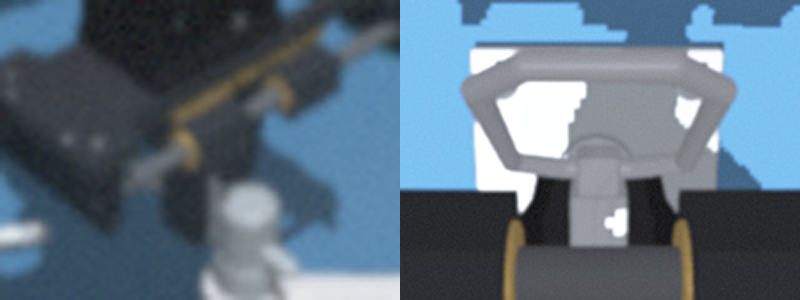

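The scene crop shows the head up against the post, and the wrist view shows the loop open and upright behind it. I release and lift clear.

Emit:
{"method": "apply_moves", "body": {
  "plan": "0.02 0 0 0 0 0;0 0 0 0 0 0;0 0 0 0 0 0;0 0 0 0 0 0;0 0 0 0 0 0;0 0 0 0 0 0",
  "gripper": 0.1
}}

```text
time_s: 16.97
position: [0.5772, 0.007, 0.0966]
tcp_rot: [[-0.997, -0.072, 0.001], [-0.072, 0.997, 0.0], [-0.001, -0.0, -1.0]]
force: [0.3, -0.2, 0.2]
opening: 0.507
grasp_force: 0.0
```

Emit:
{"method": "apply_moves", "body": {
  "plan": "0 0 -.15 0 0 0;0 0 -.3 0 0 0;0 0 -.6 0 0 0;0 0 -.6 0 0 0;.3 0 -.3 0 0 0;.7 0 0 0 0 0;.7 0 0 0 0 0;.7 0 0 0 0 0;0 0 0 0 0 0;0 0 0 0 0 0"
}}

```text
time_s: 17.8
position: [0.455, -0.0014, 0.1946]
tcp_rot: [[-0.997, -0.071, -0.001], [-0.071, 0.997, 0.0], [0.001, 0.0, -1.0]]
force: [0.8, -0.7, -0.8]
opening: 0.548
grasp_force: 0.0
```

```bash
python3 av.py; python3 - <<'E'
from h import *
a=capture("scene");b=capture("side")
f=lambda i,x,y,k:cv2.resize(i[y:y+int(75*k),x:x+int(100*k),::-1],(400,300),interpolation=2)
cv2.imwrite("pics/rel.png",np.hstack([f(a,250,170,.8),f(b,245,155,.8)]))
E
```

```text
t 17.8 along -0.1485 lat 0.0003 z 0.1946 yaw 4.1 tilt [ 6.e-04  3.e-04 -1.e+00] F [ 0.8 -0.7 -0.8] M [-0.01 -0.   -0.01]
```

View pics/rel.png

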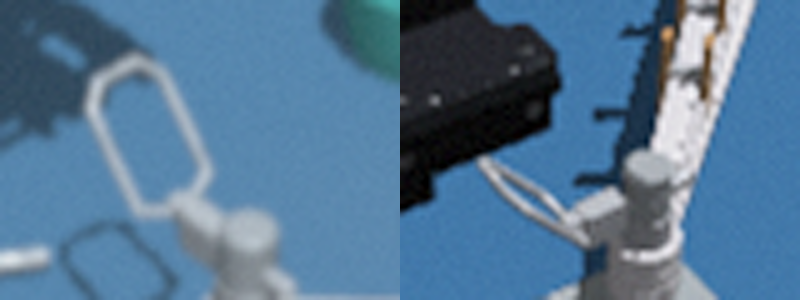

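The pin sits home in the post with its loop open, leaning back (scene bar at about (140,60), head against the post). Now I shut the fingers and come in low behind the bar.

Emit:
{"method": "apply_moves", "body": {
  "plan": "0 0 .3 0 0 0;0 0 .4 0 0 0;0 0 .3 0 0 0;0 0 0 0 0 0;-.3 0 0 0 0 0;-.2 0 0 0 0 0;0 0 0 0 0 0;0 0 0 0 0 0",
  "gripper": -1
}}

```text
time_s: 18.57
position: [0.4836, -0.0001, 0.1446]
tcp_rot: [[-0.997, -0.073, 0.002], [-0.073, 0.997, -0.001], [-0.002, -0.001, -1.0]]
force: [0.2, -0.0, 0.2]
opening: 0.049
grasp_force: 0.0
```

```bash
python3 av.py; cat > arc.py <<'E'
from h import *
import sys
# plan: w(face offset), s; from phi0 to phi1, tilt b0->b1, start pose = commanded (along,z,tilt)
def tcp(phi,b,w,s):
    H=np.array([-.0425,.1124]);B=H+.064*np.array([np.cos(phi),np.sin(phi)])
    return B+s*np.array([-np.sin(b),-np.cos(b)])-(w+.0025)*np.array([np.cos(b),-np.sin(b)])
def rows(ph,bs,w,ss):
    for i in range(len(ph)-1):
        d=tcp(ph[i+1],bs[i+1],w,ss[i+1])-tcp(ph[i],bs[i],w,ss[i]);b=bs[i]
        print(round(np.degrees(ph[i+1]),1),tcp(ph[i+1],bs[i+1],w,ss[i+1]).round(4),"dx %.3f dz %.3f ay %.4f"%((d@[-np.cos(b),np.sin(b)])/.05,(d@[-np.sin(b),-np.cos(b)])/.05,(bs[i+1]-b)/2/np.pi))
ph=np.radians(np.linspace(126,22,15));bs=np.radians(np.linspace(0,45,15));ss=np.linspace(.018,.008,15)
print(tcp(ph[0],0,.0095,.018));rows(ph,bs,.0095,ss)
E
python3 arc.py
```

```text
t 18.5667 along -0.12 lat -0.0004 z 0.1446 yaw 4.17 tilt [-1.9e-03 -7.0e-04 -1.0e+00] F [ 0.2 -0.   0.2] M [ 0.05  0.07 -0.01]
[-0.09211826  0.14617709]
118.6 [-0.0861  0.152 ] dx -0.121 dz -0.117 ay 0.0089
111.1 [-0.0794  0.157 ] dx -0.128 dz -0.106 ay 0.0089
103.7 [-0.0722  0.161 ] dx -0.134 dz -0.095 ay 0.0089
96.3 [-0.0646  0.1639] dx -0.140 dz -0.084 ay 0.0089
88.9 [-0.0567  0.1658] dx -0.144 dz -0.072 ay 0.0089
81.4 [-0.0488  0.1667] dx -0.148 dz -0.060 ay 0.0089
74.0 [-0.0409  0.1665] dx -0.150 dz -0.048 ay 0.0089
66.6 [-0.0332  0.1653] dx -0.152 dz -0.036 ay 0.0089
59.1 [-0.0258  0.163 ] dx -0.153 dz -0.024 ay 0.0089
51.7 [-0.0188  0.1598] dx -0.153 dz -0.012 ay 0.0089
44.3 [-0.0123  0.1558] dx -0.152 dz 0.000 ay 0.0089
36.9 [-0.0066  0.1509] dx -0.151 dz 0.012 ay 0.0089
29.4 [-0.0015  0.1453] dx -0.148 dz 0.024 ay 0.0089
22.0 [0.0027 0.1392] dx -0.145 dz 0.035 ay 0.0089
```

Emit:
{"method": "apply_moves", "body": {
  "plan": "-.1 0 0 0 0 0;-.1 0 0 0 0 0;-.1 0 0 0 0 0;0 0 0 0 0 0;0 0 0 0 0 0"
}}

```text
time_s: 18.98
position: [0.4972, 0.0012, 0.1441]
tcp_rot: [[-0.997, -0.072, 0.0], [-0.072, 0.997, -0.0], [-0.0, -0.0, -1.0]]
force: [0.3, 0.6, -0.1]
opening: 0.006
grasp_force: 0.0
```

Emit:
{"method": "apply_moves", "body": {
  "plan": "-.06 0 0 0 0 0;-.06 0 0 0 0 0;0 0 0 0 0 0;0 0 0 0 0 0;0 0 0 0 0 0"
}}

```text
time_s: 19.4
position: [0.5029, 0.0016, 0.144]
tcp_rot: [[-0.997, -0.072, -0.0], [-0.072, 0.997, 0.0], [0.0, 0.0, -1.0]]
force: [0.4, 0.6, -0.4]
opening: 0.006
grasp_force: 0.0
```

Emit:
{"method": "apply_moves", "body": {
  "plan": "-.06 0 0 0 0 0;-.06 0 0 0 0 0;0 0 0 0 0 0;0 0 0 0 0 0;0 0 0 0 0 0"
}}

```text
time_s: 19.82
position: [0.5076, 0.0023, 0.1439]
tcp_rot: [[-0.997, -0.072, -0.003], [-0.072, 0.997, 0.0], [0.003, 0.001, -1.0]]
force: [-5.2, -1.3, 4.8]
opening: 0.004
grasp_force: 2.5
```

```bash
python3 av.py
```

```text
t 19.8167 along -0.0958 lat 0.0002 z 0.1439 yaw 4.15 tilt [ 2.9e-03  5.0e-04 -1.0e+00] F [-5.2 -1.3  4.8] M [ 0.03  0.77 -0.06]
```

Emit:
{"method": "apply_moves", "body": {
  "plan": "-.08 0 -.12 0 .009 0;-.12 0 -.11 0 .009 0;-.13 0 -.1 0 .009 0;0 0 0 0 0 0;0 0 0 0 0 0"
}}

```text
time_s: 20.23
position: [0.527, 0.0033, 0.1593]
tcp_rot: [[-0.983, -0.073, -0.167], [-0.072, 0.997, -0.012], [0.167, -0.0, -0.986]]
force: [-3.2, 0.0, 3.2]
opening: 0.004
grasp_force: 1.6
```

```bash
python3 av.py
```

```text
t 20.2333 along -0.0764 lat -0.0001 z 0.1593 yaw 4.16 tilt [ 1.672e-01 -2.000e-04 -9.859e-01] F [-3.2  0.   3.2] M [-0.01  0.5   0.03]
```

Emit:
{"method": "apply_moves", "body": {
  "plan": "-.14 0 -.085 0 .009 0;-.145 0 -.07 0 .009 0;-.148 0 -.06 0 .009 0;0 0 0 0 0 0;0 0 0 0 0 0"
}}

```text
time_s: 20.65
position: [0.5492, 0.0051, 0.1643]
tcp_rot: [[-0.941, -0.072, -0.331], [-0.068, 0.997, -0.024], [0.332, 0.0, -0.943]]
force: [-1.5, 0.9, 2.2]
opening: 0.004
grasp_force: 1.1
```

Emit:
{"method": "apply_moves", "body": {
  "plan": "-.15 0 -.05 0 .009 0;-.152 0 -.035 0 .009 0;-.153 0 -.025 0 .009 0;0 0 0 0 0 0;0 0 0 0 0 0"
}}

```text
time_s: 21.07
position: [0.5715, 0.0067, 0.1604]
tcp_rot: [[-0.871, -0.072, -0.486], [-0.063, 0.997, -0.035], [0.487, 0.001, -0.873]]
force: [-1.3, 0.8, 1.5]
opening: 0.004
grasp_force: 0.6
```

```bash
python3 av.py
```

```text
t 21.0667 along -0.0318 lat 0.0003 z 0.1604 yaw 4.16 tilt [ 4.873e-01  6.000e-04 -8.732e-01] F [-1.3  0.8  1.5] M [ 0.06 -0.08  0.01]
```

Emit:
{"method": "apply_moves", "body": {
  "plan": "-.16 0 -.015 0 .009 0;-.16 0 -.005 0 .009 0;-.155 0 .01 0 .009 0;0 0 0 0 0 0;0 0 0 0 0 0"
}}

```text
time_s: 21.48
position: [0.5916, 0.0082, 0.1483]
tcp_rot: [[-0.776, -0.072, -0.626], [-0.057, 0.997, -0.045], [0.628, 0.001, -0.778]]
force: [-0.0, 0.4, 0.3]
opening: 0.004
grasp_force: 0.0
```

```bash
python3 av.py
```

```text
t 21.4833 along -0.0116 lat 0.0003 z 0.1483 yaw 4.17 tilt [ 6.277e-01  6.000e-04 -7.785e-01] F [-0.   0.4  0.3] M [ 0.06 -0.34  0.01]
```

Emit:
{"method": "apply_moves", "body": {
  "plan": "-.13 0 .0 0 .009 0;0 0 0 0 0 0;0 0 0 0 0 0"
}}

```text
time_s: 21.73
position: [0.5971, 0.0084, 0.1453]
tcp_rot: [[-0.741, -0.072, -0.668], [-0.054, 0.997, -0.048], [0.67, 0.0, -0.743]]
force: [0.5, -0.5, -0.1]
opening: 0.003
grasp_force: 0.0
```

```bash
python3 av.py; python3 - <<'E'
from h import *
a=capture("scene");b=capture("side")
f=lambda i,x,y,k:cv2.resize(i[y:y+int(75*k),x:x+int(100*k),::-1],(400,300),interpolation=2)
cv2.imwrite("pics/shut.png",np.hstack([f(a,250,180,.8),f(b,245,155,.8)]))
E
```

```text
t 21.7333 along -0.0061 lat 0.0002 z 0.1453 yaw 4.14 tilt [ 6.696e-01  2.000e-04 -7.427e-01] F [ 0.5 -0.5 -0.1] M [ 0.11 -0.35  0.02]
```

View pics/shut.png

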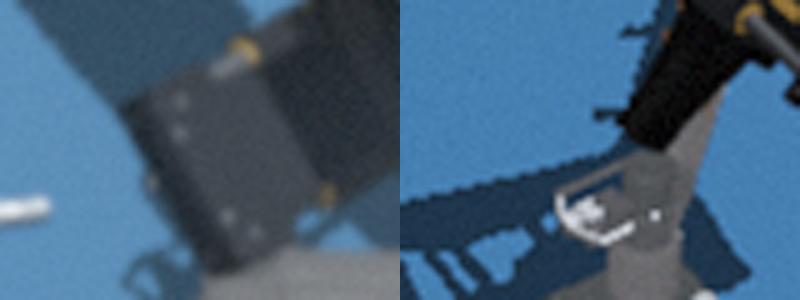

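The scene view is blocked by the gripper. In the side view the loop's legs run from the head at about (560,195) and (605,243) forward past the post. I'll project the model to tell shut from half-way.

```bash
python3 - <<'E'
from h import *
P=np.array([.6032,.0087]);h=np.radians(4.0);u=np.array([np.cos(h),np.sin(h)]);v=np.array([-u[1],u[0]])
sd=camera_model("side")
for ph in (0,20,40):
    c,s=np.cos(np.radians(ph)),np.sin(np.radians(ph)); o=[]
    for r,l in [(.012,.020),(.05,.02),(.064,.011),(.064,-.011),(.05,-.02),(.012,-.02)]:
        q=P+(-.0425+r*c)*u+l*v; p=proj(sd,[q[0],q[1],.1124+r*s])[0]; o.append(((p-[245,155])*5+[400,0]).round().astype(int).tolist())
    print(ph,o)
E
```

```text
0 [[568, 180], [632, 154], [665, 154], [690, 180], [677, 201], [612, 229]]
20 [[567, 175], [628, 130], [661, 124], [686, 150], [673, 177], [611, 223]]
40 [[563, 171], [614, 113], [643, 102], [669, 128], [660, 160], [607, 219]]
```

The left leg lies on the shut (0°) projection, (568,180) to (632,154), so the loop is shut. I back the tool off along its axis and check numerically.

Emit:
{"method": "apply_moves", "body": {
  "plan": "0 0 -.2 0 0 0;0 0 -.5 0 0 0;0 0 -.6 0 -.015 0;0 0 -.6 0 -.015 0;.4 0 -.5 0 -.015 0;.7 0 -.2 0 -.015 0;.7 0 0 0 -.015 0;.7 0 0 0 -.015 0;.7 0 0 0 -.015 0;0 0 0 0 0 0"
}}

```text
time_s: 22.67
position: [0.5075, 0.0066, 0.2994]
tcp_rot: [[-0.993, -0.072, -0.093], [-0.072, 0.997, -0.002], [0.093, 0.005, -0.996]]
force: [-2.6, 1.1, -2.2]
opening: 0.0
grasp_force: 0.0
```

Emit:
{"method": "apply_moves", "body": {
  "plan": ".7 0 0 0 0 0;.7 0 0 0 0 0;0 0 0 0 0 0;0 0 0 0 0 0;0 0 0 0 0 0"
}}

```text
time_s: 23.08
position: [0.4582, -0.0018, 0.307]
tcp_rot: [[-0.995, -0.072, -0.072], [-0.071, 0.997, -0.006], [0.072, -0.001, -0.997]]
force: [0.3, 1.0, 0.1]
opening: 0.004
grasp_force: 0.0
```

```bash
python3 av.py; python3 - <<'E'
from h import *
P=np.array([.6032,.0087]);h=np.radians(4.0);u=np.array([np.cos(h),np.sin(h)]);v=np.array([-u[1],u[0]])
W=lambda a,l,z:np.array([*(P+a*u+l*v),z])
for n in("scene","side"):
    m=camera_model(n);old=cv2.imread(f"pics/{n}0.png").astype(int);new=capture(n)[:,:,::-1].astype(int)
    cv2.imwrite(f"pics/{n}_end.png",new.astype(np.uint8))
    D=np.abs(new-old).max(2)
    for ph in (0,10,20,90,126):
        c,s=np.cos(np.radians(ph)),np.sin(np.radians(ph));o=[]
        for l in (-.011,0,.011):
            p=proj(m,W(-.0425+.064*c,l,.1124+.064*s))[0]; x,y=p.round().astype(int)
            o.append((x,y,int(D[y-1:y+2,x-1:x+2].max()),new[y,x].tolist()))
        print(n,ph,o)
    # changed-pixel silhouette (red channel: bright metal) in a window round the post
    x,y=proj(m,W(0,0,.11))[0].round().astype(int)
    for r in range(y-22,y+16): print("".join("#" if k>40 else "." for k in (new[r,x-40:x+40,2]-old[r,x-40:x+40,2])))
E
```

```text
t 23.0833 along -0.1454 lat -0.0004 z 0.307 yaw 4.11 tilt [ 7.200e-02 -9.000e-04 -9.974e-01] F [0.3 1.  0.1] M [-0.   -0.09 -0.01]
scene 0 [(np.int64(302), np.int64(228), 43, [135, 129, 121]), (np.int64(306), np.int64(226), 80, [185, 178, 170]), (np.int64(310), np.int64(223), 75, [178, 151, 123])]
scene 10 [(np.int64(302), np.int64(224), 42, [166, 161, 152]), (np.int64(306), np.int64(222), 79, [174, 156, 136]), (np.int64(309), np.int64(219), 73, [185, 170, 159])]
scene 20 [(np.int64(301), np.int64(220), 7, [164, 159, 148]), (np.int64(305), np.int64(217), 51, [170, 156, 140]), (np.int64(309), np.int64(215), 63, [174, 142, 109])]
scene 90 [(np.int64(282), np.int64(190), 6, [171, 131, 85]), (np.int64(286), np.int64(188), 7, [172, 133, 85]), (np.int64(290), np.int64(186), 8, [173, 134, 86])]
scene 126 [(np.int64(270), np.int64(186), 8, [172, 132, 86]), (np.int64(274), np.int64(184), 7, [171, 133, 85]), (np.int64(278), np.int64(182), 8, [170, 132, 84])]
................................................................................
........................................................
[... 6152 characters left out ...]
#######..######.....................................
.........................####.####..#####.......................................
...........................############.........................................
............................########............................................
..............................####..............................................
................................................................................
................................................................................
................................................................................
................................................................................
```

```bash
python3 - <<'E'
from h import *
P=np.array([.6032,.0087]);h=np.radians(4.0);u=np.array([np.cos(h),np.sin(h)]);v=np.array([-u[1],u[0]])
W=lambda a,l,z:np.array([*(P+a*u+l*v),z]); m=camera_model("scene")
x,y=proj(m,W(0,0,.11))[0].round()
for d in (0,-.003,-.006):
    print(d,[(proj(m,W(d+a,l,z))[0]-[x-40,y-22]).round(1).tolist() for a,l,z in((.0295,0,.1054),(.0215,0,.1124),(-.0365,-.007,.1164),(-.0125,.007,.1164))])
E
```

```text
0 [[49.3, 31.2], [46.8, 26.8], [26.0, 13.1], [38.3, 15.8]]
-0.003 [[48.3, 30.4], [45.8, 26.1], [25.1, 12.4], [37.4, 15.1]]
-0.006 [[47.4, 29.7], [44.9, 25.3], [24.1, 11.7], [36.4, 14.4]]
```

The loop is clearly shut round the post. As insurance that the head is fully home, I'll give its back a light push with the closed fingers.

Emit:
{"method": "apply_moves", "body": {
  "plan": "0 0 0 0 -.0113 0;0 0 .7 0 0 0;0 0 .8 0 0 0;0 0 .8 0 0 0;0 0 .8 0 0 0;0 0 .7 0 0 0;0 0 .3 0 0 0;0 0 0 0 0 0;0 0 0 0 0 0"
}}

```text
time_s: 23.93
position: [0.4574, -0.0018, 0.0999]
tcp_rot: [[-0.997, -0.072, -0.006], [-0.072, 0.997, 0.0], [0.006, 0.001, -1.0]]
force: [0.2, 0.6, 0.3]
opening: 0.003
grasp_force: 0.0
```

```bash
python3 av.py
```

```text
t 23.9333 along -0.1462 lat -0.0003 z 0.0999 yaw 4.15 tilt [ 6.2e-03  6.0e-04 -1.0e+00] F [0.2 0.6 0.3] M [ 0.01  0.05 -0.01]
```

Emit:
{"method": "apply_moves", "body": {
  "plan": "-.5 0 0 0 0 0;-.5 0 0 0 0 0;-.4 0 0 0 0 0;-.16 0 0 0 0 0;0 0 0 0 0 0;0 0 0 0 0 0"
}}

```text
time_s: 24.43
position: [0.5343, 0.004, 0.1014]
tcp_rot: [[-0.997, -0.073, -0.004], [-0.073, 0.997, -0.001], [0.004, -0.0, -1.0]]
force: [-0.1, 0.1, -0.0]
opening: 0.008
grasp_force: 0.0
```

Emit:
{"method": "apply_moves", "body": {
  "plan": "-.04 0 0 0 0 0;-.04 0 0 0 0 0;0 0 0 0 0 0;0 0 0 0 0 0"
}}

```text
time_s: 24.77
position: [0.5379, 0.0042, 0.1007]
tcp_rot: [[-0.997, -0.072, -0.005], [-0.072, 0.997, -0.0], [0.005, 0.0, -1.0]]
force: [-0.6, -0.3, -0.3]
opening: 0.006
grasp_force: 0.0
```

```bash
python3 av.py
```

```text
t 24.7667 along -0.0654 lat 0.0 z 0.1007 yaw 4.12 tilt [ 4.9e-03  1.0e-04 -1.0e+00] F [-0.6 -0.3 -0.3] M [0.07 0.05 0.05]
```

Emit:
{"method": "apply_moves", "body": {
  "plan": "-.04 0 0 0 0 0;0 0 0 0 0 0;-.02 0 0 0 0 0;0 0 0 0 0 0;0 0 0 0 0 0"
}}

```text
time_s: 25.18
position: [0.5415, 0.0044, 0.1005]
tcp_rot: [[-0.997, -0.072, -0.005], [-0.072, 0.997, -0.0], [0.005, 0.0, -1.0]]
force: [-0.0, -0.1, 0.4]
opening: 0.005
grasp_force: 0.0
```

Emit:
{"method": "apply_moves", "body": {
  "plan": "-.03 0 0 0 0 0;0 0 0 0 0 0;0 0 0 0 0 0"
}}

```text
time_s: 25.43
position: [0.5431, 0.0045, 0.1006]
tcp_rot: [[-0.997, -0.072, -0.004], [-0.072, 0.997, -0.0], [0.004, -0.0, -1.0]]
force: [-0.6, 0.3, 0.4]
opening: 0.006
grasp_force: 0.0
```

Emit:
{"method": "apply_moves", "body": {
  "plan": "-.03 0 0 0 0 0;0 0 0 0 0 0;0 0 0 0 0 0"
}}

```text
time_s: 25.68
position: [0.5446, 0.0046, 0.1005]
tcp_rot: [[-0.997, -0.072, -0.004], [-0.072, 0.997, -0.0], [0.004, -0.0, -1.0]]
force: [0.4, -0.6, -1.0]
opening: 0.008
grasp_force: 0.3
```

```bash
python3 av.py
```

```text
t 25.6833 along -0.0588 lat 0.0 z 0.1005 yaw 4.13 tilt [ 4.2e-03 -1.0e-04 -1.0e+00] F [ 0.4 -0.6 -1. ] M [ 0.   -0.01  0.  ]
```

Near contact now (pad force 0.3 N). I'll use finer steps.

Emit:
{"method": "apply_moves", "body": {
  "plan": "-.02 0 0 0 0 0;0 0 0 0 0 0;0 0 0 0 0 0"
}}

```text
time_s: 25.93
position: [0.5448, 0.0048, 0.1004]
tcp_rot: [[-0.997, -0.072, -0.006], [-0.072, 0.997, -0.0], [0.006, 0.0, -1.0]]
force: [-2.0, -0.0, 1.0]
opening: 0.009
grasp_force: 1.2
```

Emit:
{"method": "apply_moves", "body": {
  "plan": "-.02 0 0 0 0 0;0 0 0 0 0 0;0 0 0 0 0 0"
}}

```text
time_s: 26.18
position: [0.5449, 0.005, 0.1003]
tcp_rot: [[-0.997, -0.072, -0.008], [-0.072, 0.997, 0.0], [0.008, 0.001, -1.0]]
force: [-4.6, -0.2, 2.0]
opening: 0.0
grasp_force: 2.7
```

Emit:
{"method": "apply_moves", "body": {
  "plan": "-.02 0 0 0 0 0;0 0 0 0 0 0;0 0 0 0 0 0"
}}

```text
time_s: 26.43
position: [0.5449, 0.0051, 0.1001]
tcp_rot: [[-0.997, -0.072, -0.01], [-0.072, 0.997, 0.0], [0.01, 0.001, -1.0]]
force: [-6.0, -1.8, 3.1]
opening: -0.001
grasp_force: 3.7
```

It stops hard straight away, so the pin is home. I back off and hand in.

Emit:
{"method": "apply_moves", "body": {
  "plan": ".2 0 0 0 0 0;.6 0 0 0 0 0;.6 0 -.3 0 0 0;0 0 -.7 0 0 0;0 0 -.7 0 0 0;0 0 0 0 0 0;0 0 0 0 0 0;0 0 0 0 0 0"
}}

```text
time_s: 27.1
position: [0.4791, -0.0003, 0.1861]
tcp_rot: [[-0.997, -0.072, -0.002], [-0.072, 0.997, -0.001], [0.002, -0.001, -1.0]]
force: [-0.6, -1.0, -1.2]
opening: 0.006
grasp_force: 0.0
```

```bash
python3 - <<'E'
from h import *
for n in("scene","side"):
    old=cv2.imread(f"pics/{n}_end.png").astype(int);new=capture(n)[:,:,::-1].astype(int)
    m=camera_model(n);x,y=proj(m,[.6032,.0087,.11])[0].astype(int)
    d=np.abs(new-old).max(2)[y-12:y+12,x-14:x+14];print(n,(d>40).sum())
print(bot.hand_in())
E
```

```text
scene 0
side 11
the job is handed in; nothing more can be done
None
```

I pushed the linch pin home in the post's cross hole, swung its loop shut over the post, let go and backed off, and handed the job in at about 27 s; no verdict was returned.

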